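# Stand the bead sample board on its kickstand

### The arm

A 6-joint arm with a two-finger parallel gripper is mounted at the origin on a cart in front of the work surface, level with it; the furniture and walls round the work are solid. World frame = base frame: x ahead of the robot, y to its left, z up, the work surface at z = 0. Lengths are in m, angles in rad, forces in N, time in s.
With the tool pointing down it reaches from about 0.325 to 0.9 m from the base axis. Payload 3.5 kg.
Tool frame: the origin (TCP) lies midway between the tips of the shut fingers; the grasp point (between the pads) lies 19 mm behind it (r.grip_depth is the distance from the TCP to the grasp point, in m); z points along the fingers, y is the line along which they close (so a half turn about z gives the same grasp; the last joint's range is limited). The gripper opens to 85 mm and grips with 20 to 120 N. Pads are 22 mm wide; open, the fingers measure 114 mm over their backs; the gripper's body (76 mm by 85 mm) begins 54 mm behind the grasp point. The pads swing forward as they close: fully open they stand 13 mm farther back than shut.
Start: joints at [-1.263, 0.276, -0.026, 1.268, 0, 1.467], TCP at [0.25, -0.573, 0.231] pointing down, gripper open.
Joint ranges: [-3.12, 3.12], [-0.85, 1.88], [-1.08, 1.24], [-1.95, 2.15], [-1.57, 1.53], [-3.14, 3.14]. Speed limits (rad/s): [2.57, 2.57, 3.14, 3.14, 3.14, 3.14].

### API

Orientations are given as a unit quaternion [x, y, z, w].
In Python, from plant import status, imaging, ticket, r gives the robot as it stands.
- The arm moves only by the shell command python3 -m crank 'ROWS' [FORCE]. ROWS is JSON, a list of rows, each a list of 3 entries, a list of its own where there are three numbers: the shift along the tool's x, y, z each as a share of 0.8 m, from -1 to 1, then the turn, a rotation vector about the tool's x, y, z each as a share of 45 degrees, from -1 to 1, then the finger opening in mm, from 0 to 85.4. In form: [[[dx, dy, dz], [wx, wy, wz], jaw], ...]. A call has 1 to 20 rows; each row is the pose to reach, as a shift and turn from the pose commanded when the call began, along the tool's axes at that moment; what a row does not reach only later rows make up. A row lasts 1/10 s, in which the tool goes at most 50 mm and 8.59 degrees, less where a joint would pass 70% of its speed; a pose out of reach is approached as far as the arm can. A call with a number of a shift or a turn outside -1 to 1 is refused whole. A call with a gripper value outside its range is refused whole. The fingers move at their own pace and stop on an object; FORCE is the grip in N (left out, the last holds). Time passes only in rows, so rows that repeat a pose let the fingers close. It gives the time, the measured TCP pose, the force, the opening and the grip force at its end, in the units of the state.
- status.get_obs(): the state, without advancing time (a new reading comes with each control period).
- imaging.get_image(name): name is "side" or "top" or "wrist"; returns the picture (384x512x3 uint8, red, green, blue); there is no depth.
- imaging.get_calibration(name): a dict with "fx", "fy", "cx", "cy" (pixels), "k1" (the pictures are not rectified: a ray, as slopes to the right and down, at radius r is drawn at 1 + k1 r^2 times it, then the intrinsics apply), "rvec" (rotation vector, rad) and "tvec" (3), from world to camera coordinates, as OpenCV has them. Camera axes: x right, y down, z forward; pixel columns grow to the right and rows downward; lengths in m; the calibration is good to about 2 mm. A picture is of the moment at which its call begins: read the wrist's pose just before it. get_calibration takes no time and is no camera call; for the wrist camera it gives the pose at the moment of the call.
- ticket.finish_job(): hands the job in; it is judged then, once.
Trained networks look in the newest picture that a camera, given by its name, has taken for a name from the list of things; names that differ only in an ending like _2 or _b are one class to them, and where a whole thing is asked for, a point or a joint stands for the part that bears it (a point fixed in the world has none). Each returns a list of dicts, best first, with "p" (0 to 1); they miss things now and then, are a little off and sometimes report something else, mostly with a low value. They report only what shows in the picture. A call takes as long as a camera call.
- imaging.find_in(target, camera): "location" ([column, row] in pixels, amid what is visible of it).
- imaging.tip_of(target, camera): "location" ([column, row] in pixels: a listed point, or the origin of a listed thing).
The state is a dict: "clock": time; "joint_positions": joint angles; "dq": joint speeds; "tau": joint torques, N m; "tcp_pos": TCP position; "orientation": TCP orientation; "force": force on the tool from outside, world axes, zero at the start; "wrist_torque": the same for the moment, N m; "grip_width": finger opening in m; "grip_force": force on a finger pad.
Only numpy, scipy, OpenCV 4.12 (cv2) and the standard library are available. Lean on these libraries where they do the work, as an engineer would, in place of code of your own. Each camera call takes 0.05 s, during which the arm holds its last target. There are 200 camera calls.

### The job

The small plywood sample board is parked upright in its wooden rack with the wire leg on its back folded in. Unfold the leg until it stops, then take the board out of the rack and stand it on its leg in the middle of the rubber mat, square to the mat, its face with the beads towards the robot and leaning back on the leg. Let go of it and leave the things around it standing where they are.

Things in the scene. Friction and masses are not known exactly. Their poses are not given: they have to be found in the camera images.
- rack: Fixed plywood rack: foot 64 (x) x 190 (y) x 10 mm, origin at the centre of its underside on the bench, yawed 0 to 0.3 rad. At each end (y +-60 to +-86 mm) a wooden channel, top 34 mm above the bench, holds a bottom corner of the board in a 10 mm slot at x = 0. The middle behind (+x of) the slot is open for the leg.
- board: Loose plywood board, 8 mm thick (x), 150 wide (y), 100 high (z), 0.22 kg; origin: centre of its bottom edge. Face (-x): ten stone beads in the lower 60 mm; back (+x): the leg. Starts upright in the rack, face to the robot, bottom edge 10 mm above the bench. Hold it across the thickness at the middle of the top edge, where the upper 35 mm are bare within 40 mm of the middle.
- leg (a joint): Opening angle of the wire leg: 0 folded flat on the back, 0.75 rad fully open at its stop; starts at 0 to 0.15. The hinge is stiff (0.03 N m friction, under 1 N at the tab) and stays where left. As it opens, the foot swings away from the back (board +x) and up. The rack slot lets the board rock about 0.04 rad as the leg is pushed.
- leg_hinge (a point): Middle of the leg's hinge line, which runs along the board's y, 85 mm above the board's bottom edge and 9 mm behind the middle of its thickness (board frame [0.009, 0, 0.085]). Axes turn with the leg: z from foot to hinge, y as the board's.
- leg_tab (a point): Grip point on the leg's tab, a round 8 mm steel rod along y that sticks out past the board's left (+y) edge, from 75 to 137 mm off the middle, with a 10 mm ball end. Leg frame (origin leg_hinge): [0, 0.118, -0.040], so it moves on a 40 mm radius. Reach it from above, beside the board; a tight pinch resists the turning rod and tugs at the board, so push it with the fingers or cage it loosely.
- leg_foot (a point): Middle of the leg's foot bar (6 mm wire, 104 mm along y), 80.5 mm from the hinge line: leg frame [0, 0, -0.0805]. With the leg at its stop the board stands on its bottom edge and this bar, leaning back about 0.36 rad, the foot about 60 mm behind the bottom edge.
- mat: Fixed rubber mat, 100 (x) x 180 (y) x 3 mm, origin at the centre of its underside on the bench, yawed up to 0.15 rad; -x is its edge towards the robot. It lies across the bench middle from the rack. Behind the middle and right of the bench stands the fixed wet-grinding trough, a grey wall 133 mm high at world x = 0.568, y = -0.31 to 0.06: keep gripper and board clear of it.
- cone_1: Loose upright iron mandrel, a thin cone 143 mm high, 31 mm at the foot, at the right of the bench; a bystander.
- cone_7: Loose upright iron mandrel, a thin cone 182 mm high, 32 mm at the foot, at the right of the bench; a bystander.
- flat_brush: Loose wooden brush lying flat at the left, farther back, 185 x 30 x 15 mm, origin at the centre of its underside; a bystander.
- bead_cap: Loose small round dish of beads, 58 mm across, 13 mm high, in the middle of the bench; a bystander.
- pebble: Loose grey pebble, 17 x 21 x 12 mm, near the bench's front in the middle; a bystander.

How it is judged:
On the way, in this order (a step that is already met when the one before it is completed fails the run):
1. the leg is unfolded to its stop (value of joint leg above 0.65 rad), for 0.2 s.
2. the board is out of the rack, its leg still unfolded (value of joint leg above 0.65 rad and horizontal distance between board and rack above 0.12 m), for 0.2 s.
At the end, for the whole second after the job is handed in: The board stands still on the mat on its bottom edge and foot, leaning back 0.2-0.5 rad, leg open over 0.65 rad; face towards the robot side of the mat, square within 0.2 rad; the mat centre lies between bottom edge and foot, within 25 mm of the board's middle sideways (value of joint leg above 0.65 rad and angle between board's own z axis and vertical between 0.2 and 0.5 rad and z of board in the frame of mat below 0.01 m and z of leg_foot in the frame of mat below 0.012 m and x of board in the frame of mat below 0 m and x of leg_foot in the frame of mat above 0 m and y of board in the frame of mat between -0.025 and 0.025 m and angle between the y axis of board and the y axis of mat, either way round below 0.2 rad and linear speed of board below 0.02 m/s and angular speed of board below 0.1 rad/s); the robot touches nothing.
It fails at once if a mandrel is knocked over (angle between any of cone_1, cone_7's own z axis and vertical above 0.4 rad).
It fails at once if a bystander is shoved more than 40 mm (distance of any of flat_brush, bead_cap, pebble, cone_1, cone_7 from where it was at the start of the episode above 0.04 m).
It also fails if it takes over 45 s, if anything falls off the work surface, if the arm or the gripper's body presses on something with over 40 N, if the wrist force passes 120 N, or if a joint passes its speed limit or range.

## Working session

There is one attempt and no reset: what is moved stays moved. The work goes in short steps, Python scripts to look and compute and a shell command to move; the robot and the scene stay as the last step left them, time stands still between calls to the robot, and variables do not carry over. Pictures are saved under pics/ and viewed, at most 10 in all, crops included, and the job is handed in when it is done.

```bash
ls; mkdir -p pics; cat > h.py <<'E'
import numpy as np, cv2
from scipy.spatial.transform import Rotation as R
from plant import status, imaging, ticket, r
def ray(c,px):
    k=imaging.get_calibration(c); K=np.array([[k['fx'],0,k['cx']],[0,k['fy'],k['cy']],[0,0,1.]])
    d=np.array([(px[0]-k['cx'])/k['fx'],(px[1]-k['cy'])/k['fy']]); u=d.copy()
    for _ in range(30): u=d/(1+k['k1']*(u@u))
    M=R.from_rotvec(np.ravel(k['rvec'])).as_matrix(); t=np.ravel(k['tvec'])
    o=-M.T@t; v=M.T@np.array([u[0],u[1],1]); return o,v/np.linalg.norm(v)
def atz(c,px,z):
    o,v=ray(c,px); return o+v*(z-o[2])/v[2]
def tri(l):
    A=np.zeros((3,3));b=np.zeros(3);P=[]
    for c,px in l:
        o,v=ray(c,px);Q=np.eye(3)-np.outer(v,v);A+=Q;b+=Q@o;P.append((Q,o))
    x=np.linalg.solve(A,b); return x,[np.linalg.norm(Q@(x-o)) for Q,o in P]
def proj(c,X):
    k=imaging.get_calibration(c);M=R.from_rotvec(np.ravel(k['rvec'])).as_matrix()
    p=M@np.asarray(X)+np.ravel(k['tvec']);u=p[:2]/p[2];u=u*(1+k['k1']*(u@u))
    return np.array([k['fx']*u[0]+k['cx'],k['fy']*u[1]+k['cy']])
def snap(c,f,crop=None,s=1):
    im=imaging.get_image(c)[:,:,::-1]
    if crop: im=im[crop[1]:crop[3],crop[0]:crop[2]]
    cv2.imwrite('pics/'+f,cv2.resize(im,None,fx=s,fy=s,interpolation=cv2.INTER_CUBIC))
E
python3 - <<'E'
from h import *
np.set_printoptions(precision=4,suppress=True)
snap('top','t0.png',s=1.5);snap('side','s0.png',s=1.5)
for n in ['rack','board','leg_hinge','leg_tab','leg_foot','mat','cone_1','cone_7','flat_brush','bead_cap','pebble']:
    o={}
    for c in ['top','side']:
        l=imaging.tip_of(n,c); o[c]=[(np.round(d['location'],1).tolist(),round(d['p'],2)) for d in l[:2]]
    if o['top']and o['side']: print(n,o,*tri([(c,o[c][0][0]) for c in o]))
    else: print(n,o)
print(status.get_obs())
for c in ['top','side']: print(c,ray(c,(256,192)))
E
```

```text
pics
rack {'top': [([295.2, 207.2], 0.81), ([371.9, 180.5], 0.6)], 'side': [([291.0, 200.1], 0.82)]} [ 0.4443 -0.1366  0.0155] [np.float64(0.00015420226162059074), np.float64(0.0001542022616203863)]
board {'top': [([298.1, 204.7], 0.9)], 'side': [([289.3, 201.8], 0.66), ([288.4, 201.4], 0.6)]} [ 0.4526 -0.1473  0.0014] [np.float64(0.00017156641178933305), np.float64(0.00017156641178938588)]
leg_hinge {'top': [([300.7, 200.6], 0.53)], 'side': [([287.6, 172.7], 0.54)]} [ 0.457  -0.1441  0.103 ] [np.float64(0.0017167195286391323), np.float64(0.0017167195286391485)]
leg_tab {'top': [], 'side': [([275.0, 229.3], 0.52), ([287.8, 207.7], 0.47)]}
leg_foot {'top': [([298.9, 201.9], 0.7)], 'side': []}
mat {'top': [([176.5, 212.0], 0.73)], 'side': [([249.0, 284.5], 0.6)]} [0.4418 0.2278 0.0087] [np.float64(0.0012460246992153203), np.float64(0.0012460246992152596)]
cone_1 {'top': [([380.9, 194.6], 0.62)], 'side': [([304.3, 165.3], 0.7), ([290.3, 162.7], 0.55)]} [ 0.4722 -0.4062 -0.0007] [np.float64(0.00477074481862275), np.float64(0.004770744818622672)]
cone_7 {'top': [([380.9, 194.6], 0.62)], '
[... 706 characters left out ...]
0.049157867360229285), np.float64(0.04915786736022921)]
{'clock': 1.2, 'joint_positions': array([-1.2634,  0.2764, -0.0264,  1.268 , -0.0001,  1.4674]), 'dq': array([-0.0005,  0.0017, -0.0013,  0.0009,  0.0007,  0.0009]), 'tau': array([ -0.0004, -44.5492,  29.5569,   0.001 ,  -0.0002,   0.    ]), 'tcp_pos': array([ 0.2496, -0.573 ,  0.2313]), 'orientation': array([ 0.979,  0.204, -0.   ,  0.   ]), 'force': array([0.3665, 0.3595, 0.1462]), 'wrist_torque': array([ 0.0577,  0.0319, -0.042 ]), 'grip_force': 0.0, 'grip_width': 0.08550910643183851}
top (array([ 0.3428, -0.0146,  1.2569]), array([ 0.1212, -0.0029, -0.9926]))
side (array([0.2027, 0.8059, 0.6226]), array([ 0.3021, -0.8047, -0.511 ]))
```

View pics/t0.png

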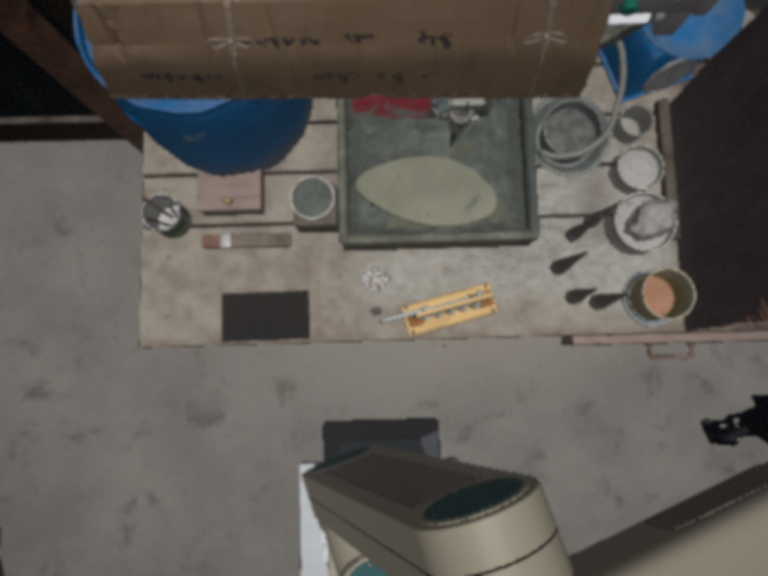

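View pics/s0.png

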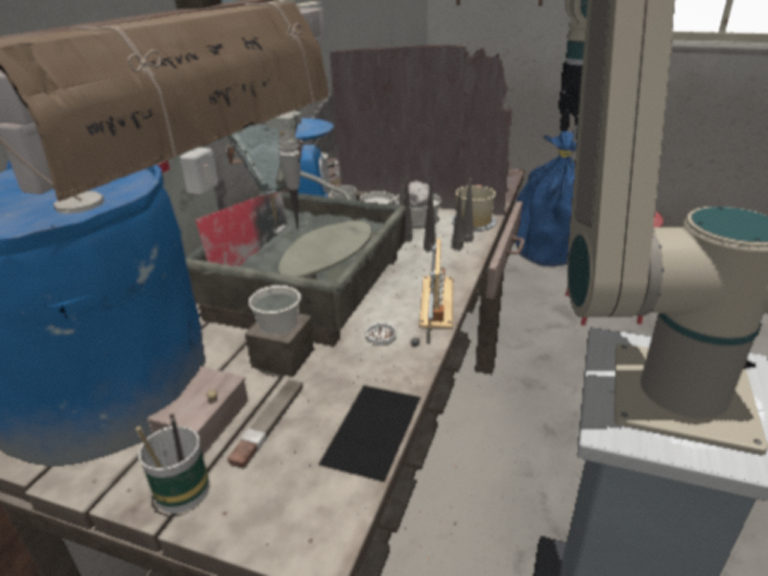

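Top view: the rack with the board is around (300,207), the tab points left to about (254,213), the pebble is close to it at (251,207), and the mat is at (177,210). The side view agrees. I'll bring the wrist camera over the rack.

```bash
cat >> h.py <<'E'
np.set_printoptions(precision=4,suppress=True)
def Rt(yaw,lean=0):  # tool down, tool y along board x (yaw), tool x along +board y; lean tilts board z toward +x
    X=np.array([-np.sin(yaw),np.cos(yaw),0]);B=np.array([np.cos(yaw),np.sin(yaw),0]);Z=np.array([0,0,-1.])
    M=np.column_stack([X,B,Z]); assert np.linalg.det(M)>0
    return R.from_rotvec(X*lean).as_matrix()@M
def row(p,M,p0=None,M0=None):
    s=status.get_obs();M0=R.from_quat(s['orientation']).as_matrix() if M0 is None else M0
    p0=s['tcp_pos'] if p0 is None else p0
    print('shift',M0.T@(np.array(p)-p0)/.8,'turn',R.from_matrix(M0.T@M).as_rotvec()/(np.pi/4))
E
python3 - <<'E'
from h import *
row([.40,-.13,.40],Rt(.25))
for n,px in dict(pebble=(251,207.5),matTL=(148,195.3),matTR=(206,194),matBR=(206,226),matBL=(148.3,227)).items(): print(n,atz('top',px,.006 if n=='pebble' else .003))
E
```

```text
shift [ 0.3935 -0.4326 -0.2109] turn [-0.      0.0001 -1.7952]
pebble [ 0.448  -0.0014  0.006 ]
matTL [0.4955 0.3166 0.003 ]
matTR [0.4943 0.137  0.003 ]
matBR [0.3954 0.1383 0.003 ]
matBL [0.3976 0.315  0.003 ]
```

```bash
python3 -m crank '[[[0.39,-0.43,-0.21],[0,0,-0.95],60],[[0.39,-0.43,-0.21],[0,0,-0.95],60],[[0.39,-0.43,-0.21],[0,0,-0.95],60],[[0.39,-0.43,-0.21],[0,0,-0.95],60],[[0.39,-0.43,-0.21],[0,0,-0.95],60],[[0.39,-0.43,-0.21],[0,0,-0.95],60],[[0.39,-0.43,-0.21],[0,0,-0.95],60],[[0.39,-0.43,-0.21],[0,0,-0.95],60],[[0.39,-0.43,-0.21],[0,0,-0.95],60],[[0.39,-0.43,-0.21],[0,0,-0.95],60],[[0.39,-0.43,-0.21],[0,0,-0.95],60],[[0.39,-0.43,-0.21],[0,0,-0.95],60]]'
python3 -m crank '[[[0,0,0],[0,0,-0.85],60],[[0,0,0],[0,0,-0.85],60],[[0,0,0],[0,0,-0.85],60],[[0,0,0],[0,0,-0.85],60],[[0,0,0],[0,0,-0.85],60],[[0,0,0],[0,0,-0.85],30]]'
python3 - <<'E'
from h import *
k=imaging.get_calibration('wrist'); print(k,status.get_obs()['tcp_pos'],ray('wrist',(256,192)))
snap('wrist','w0.png',s=1.5)
for n in ['rack','board','leg_hinge','leg_tab','leg_foot','bead_cap','pebble']:
    l=imaging.tip_of(n,'wrist'); print(n,[(np.round(d['location'],1).tolist(),round(d['p'],2)) for d in l[:2]])
E
```

```text
clock: 2.4
tcp_pos: [0.3986, -0.1324, 0.3999]
orientation: [0.837, 0.548, 0.0, 0.001]
force: [0.2, -0.1, 0.3]
grip_width: 0.0598
grip_force: 0.0
clock: 3.0
tcp_pos: [0.3976, -0.1343, 0.3983]
orientation: [0.613, 0.79, -0.0, -0.001]
force: [1.0, -0.7, -0.4]
grip_width: 0.0472
grip_force: 0.0
{'fx': 271.4664778751249, 'fy': 271.4664778751249, 'cx': 255.88071339183318, 'cy': 193.31306285694117, 'k1': -0.012074546176282062, 'rvec': array([-2.7893, -0.3541, -0.0568]), 'tvec': array([-0.3517, -0.3133,  0.465 ])} [ 0.3976 -0.1343  0.3983] (array([ 0.3776, -0.0522,  0.5411]), array([ 0.079 , -0.3113, -0.947 ]))
rack [([279.7, 157.9], 0.59), ([336.6, 92.5], 0.5)]
board [([275.9, 158.6], 0.86)]
leg_hinge [([301.0, 85.1], 0.22)]
leg_tab [([289.3, 95.5], 0.78)]
leg_foot []
bead_cap [([335.4, 92.7], 0.58)]
pebble [([300.8, 81.9], 0.49)]
```

View pics/w0.png

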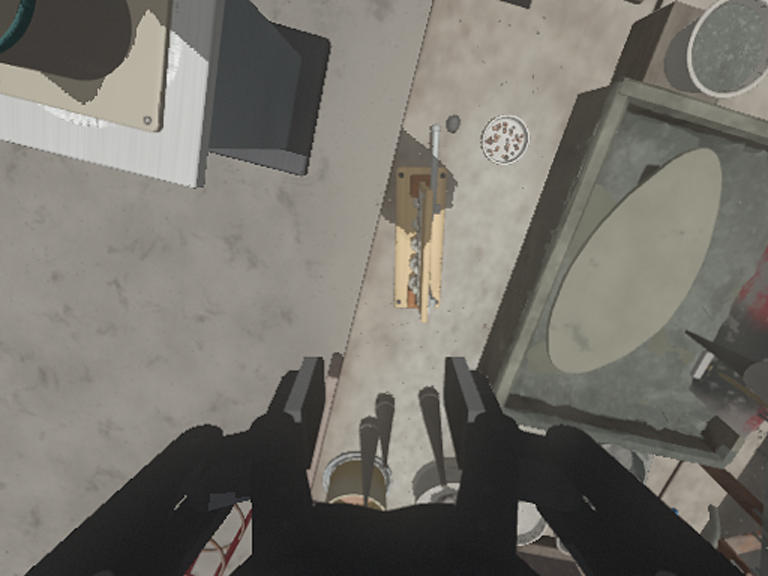

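Wrist view: rack foot corners at about (397,168), (447,167), (395,307) and (441,307) of the 1.5x picture. The tab ball is at (435,128), the pebble at (453,123) and the dish at (505,140). Now I'll turn these into a rack pose.

```bash
python3 - <<'E'
from h import *
C={k:atz('wrist',np.array(p)/1.5,.01)[:2] for k,p in dict(nl=(397,168),fl=(447,167),nr=(395,307),fr=(441,307)).items()}
print(C, 'sizes',np.linalg.norm(C['nl']-C['fl']),np.linalg.norm(C['nl']-C['nr']))
print('centre',(C['nl']+C['fr']+C['fl']+C['nr'])/4,'yaws',[np.arctan2(-(a-b)[0],(a-b)[1]) for a,b in [(C['nl'],C['nr']),(C['fl'],C['fr'])]])
print('ball end z.055',atz('wrist',np.array((435,129))/1.5,.056),'tab det',atz('wrist',(289.3,95.5),.055))
print('rod mid',atz('wrist',np.array((435.5,150))/1.5,.056),'rod@board',atz('wrist',np.array((434.5,182))/1.5,.056))
print('board top ends', atz('wrist',np.array((421,178))/1.5,.11),atz('wrist',np.array((424,321))/1.5,.11))
# fit rack pose on 4 corners
P=np.array([C['nl'],C['fl'],C['nr'],C['fr']]);L=np.array([[-.032,.095],[.032,.095],[-.032,-.095],[.032,-.095]])
from scipy.optimize import least_squares
f=lambda q:((L@np.array([[np.cos(q[2]),np.sin(q[2])],[-np.sin(q[2]),np.cos(q[2])]])+q[:2])-P).ravel()
s=least_squares(f,[.45,-.14,.2]);print(s.x,s.fun)
c=s.x
for z in(.055,):
  for y in(.118,.132): 
    w=c[:2]+[9e-3*np.cos(c[2])-y*np.sin(c[2]),9e-3*np.sin(c[2])+y*np.cos(c[2])]
    print('pred tab',y,w,proj('wrist',[*w,z])*1.5)
for y in(.075,-.075):
    w=c[:2]+[-y*np.sin(c[2]),y*np.cos(c[2])];print('pred top end',proj('wrist',[*w,.11])*1.5)
print('pebble',atz('wrist',np.array((453,123))/1.5,.006))
E
```

```text
{'nl': array([ 0.3992, -0.0682]), 'fl': array([ 0.4595, -0.0512]), 'nr': array([ 0.4455, -0.2494]), 'fr': array([ 0.5079, -0.2331])} sizes 0.06265534115955226 0.1870524206902844
centre [ 0.453  -0.1505] yaws [np.float64(0.25011427711774015), np.float64(0.2601392950873771)]
ball end z.055 [ 0.4273 -0.0157  0.056 ] tab det [ 0.4307 -0.0303  0.055 ]
rod mid [ 0.4343 -0.0368  0.056 ] rod@board [ 0.4434 -0.0708  0.056 ]
board top ends [ 0.4216 -0.0682  0.11  ] [ 0.4696 -0.2204  0.11  ]
[ 0.453  -0.1505  0.2561] [-0.0012  0.0015  0.0004  0.0007  0.0006 -0.0011  0.0001 -0.0011]
pred tab 0.118 [ 0.4318 -0.034 ] [434.0106 146.8938]
pred tab 0.132 [ 0.4283 -0.0205] [434.4819 133.672 ]
pred top end [429.9296 190.4809]
pred top end [425.3453 323.4981]
pebble [0.4517 0.     0.006 ]
```

```bash
cat >> h.py <<'E'
RK=np.array([.453,-.1505,.256])
def bw(x,y,z,c=RK): return np.array([c[0]+x*np.cos(c[2])-y*np.sin(c[2]),c[1]+x*np.sin(c[2])+y*np.cos(c[2]),z])
E
python3 - <<'E'
from h import *
M=Rt(RK[2]);row(bw(.012,.118,.16),M)
E
```

```text
shift [0.1094 0.0754 0.2991] turn [-0.      0.0001 -0.0036]
```

```bash
python3 -m crank '[[[0.1094,0.0754,0.299],[0,0,0],36],[[0.1094,0.0754,0.299],[0,0,0],36],[[0.1094,0.0754,0.299],[0,0,0],36],[[0.1094,0.0754,0.299],[0,0,0],36],[[0.1094,0.0754,0.299],[0,0,0],36],[[0.1094,0.0754,0.299],[0,0,0],36],[[0.1094,0.0754,0.299],[0,0,0],36],[[0.1094,0.0754,0.299],[0,0,0],36]]'
python3 - <<'E'
from h import *
M=Rt(RK[2]);row(bw(.012,.118,.03),M)
snap('wrist','w1.png',s=1.5)
print(imaging.tip_of('leg_tab','wrist')[:1])
for y in(.118,.132): print(proj('wrist',bw(.009,y,.055))*1.5)
E
```

```text
clock: 4.2
tcp_pos: [0.4362, -0.0339, 0.162]
orientation: [0.612, 0.791, 0.0, 0.001]
force: [0.1, -0.5, 0.3]
grip_width: 0.0361
grip_force: 0.0
shift [ 0.0015 -0.0019  0.165 ] turn [ 0.003   0.0022 -0.003 ]
[{'location': [249.0, 189.0], 'p': 0.6}]
[374.2498 284.4932]
[374.0405 263.623 ]
```

View pics/w1.png

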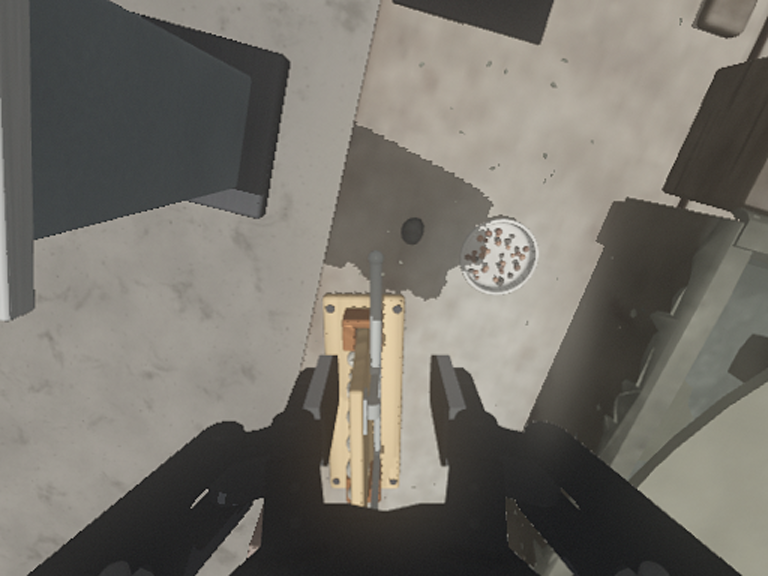

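The rod (column 375) lies inside the gap between the pads (337–434), and the ball end at (376,257) is where I predicted. I'll descend and push.

```bash
python3 -m crank '[[[0.0015,-0.002,0.06],[0,0,0],36],[[0.0015,-0.002,0.12],[0,0,0],36],[[0.0015,-0.002,0.165],[0,0,0],36],[[0.0015,-0.002,0.165],[0,0,0],36],[[0.0015,-0.002,0.165],[0,0,0],36]]'
python3 -m crank '[[[0,0.006,0],[0,0,0],36],[[0,0.012,0],[0,0,0],36],[[0,0.018,0],[0,0,0],36],[[0,0.024,0],[0,0,0],36],[[0,0.028,0],[0,0,0],36],[[0,0.032,0],[0,0,0],36],[[0,0.036,0],[0,0,0],36],[[0,0.040,0],[0,0,0],36],[[0,0.043,0],[0,0,0],36],[[0,0.046,0],[0,0,0],36],[[0,0.048,0],[0,0,0],36],[[0,0.048,0],[0,0,0],36],[[0,0.048,0],[0,0,0],36]]'
```

```text
clock: 4.8
tcp_pos: [0.4341, -0.0332, 0.0295]
orientation: [0.612, 0.791, 0.0, 0.001]
force: [0.3, -0.4, -0.2]
grip_width: 0.036
grip_force: 0.0
clock: 6.1
tcp_pos: [0.4701, -0.0227, 0.0281]
orientation: [0.612, 0.791, 0.0, -0.0]
force: [-0.4, -0.1, 0.4]
grip_width: 0.0358
grip_force: 0.4
```

```bash
python3 -m crank '[[[0,0.003,0],[0,0,0],36],[[0,0.003,0],[0,0,0],36],[[0,0.006,0],[0,0,0],36],[[0,0.006,0],[0,0,0],36],[[0,0.006,0],[0,0,0],36]]'
python3 - <<'E'
from h import *
s=status.get_obs();d=s['tcp_pos']-bw(0,0,0);print(d@bw(1,0,0,[0,0,RK[2]]),s['force'])
snap('wrist','w2.png',s=1.5);snap('side','s2.png',(220,120,380,240),4)
E
```

```text
clock: 6.6
tcp_pos: [0.4734, -0.0218, 0.0277]
orientation: [0.612, 0.791, -0.001, -0.001]
force: [-4.9, -1.1, 2.3]
grip_width: 0.0363
grip_force: 2.5
0.052318879855774436 [-4.9101 -1.1246  2.2591]
```

View pics/s2.png

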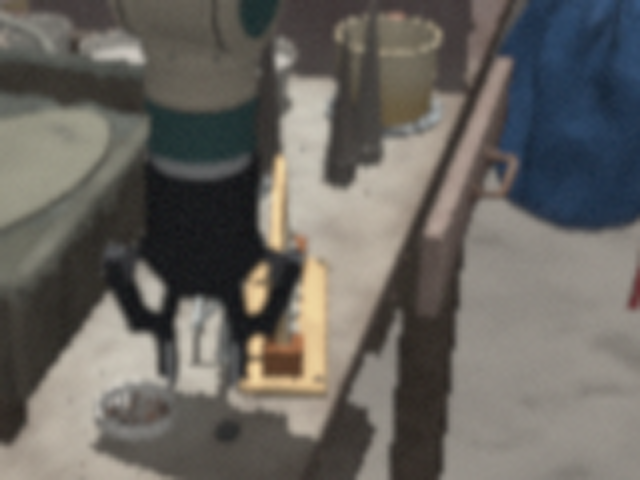

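Force rose from 0.6 to 5 N with the rod at board x ≈ 38 mm, which fits the stop. I'll back off, rise and check.

```bash
python3 -m crank '[[[0,-0.0125,0],[0,0,0],36],[[0,-0.0175,0],[0,0,0],36],[[0,-0.0175,-0.05],[0,0,0],36],[[0,-0.0175,-0.11],[0,0,0],40],[[0,-0.0175,-0.17],[0,0,0],50],[[0,-0.0175,-0.21],[0,0,0],50],[[0,-0.0175,-0.21],[0,0,0],50]]'
python3 - <<'E'
from h import *
row(bw(0.001,0,.19),Rt(RK[2]))
snap('wrist','w3.png',s=1.5)
for a in(0,.6,.75):
  x=.009+.04*np.sin(a);z=.095-.04*np.cos(a)
  print(a,[proj('wrist',bw(x,y,z))*1.5 for y in(.1,.132)])
E
```

```text
clock: 7.4
tcp_pos: [0.4659, -0.0258, 0.2022]
orientation: [0.612, 0.791, 0.003, 0.006]
force: [0.6, -0.8, -0.2]
grip_width: 0.0503
grip_force: 0.0
shift [-0.1467 -0.0536  0.0154] turn [ 0.0159  0.0065 -0.0028]
0 [array([336.7615, 294.1102]), array([335.0435, 252.4162])]
0.6 [array([366.6659, 297.2426]), array([366.0017, 254.7226])]
0.75 [array([372.9707, 299.0137]), array([372.5315, 256.0338])]
```

View pics/w3.png

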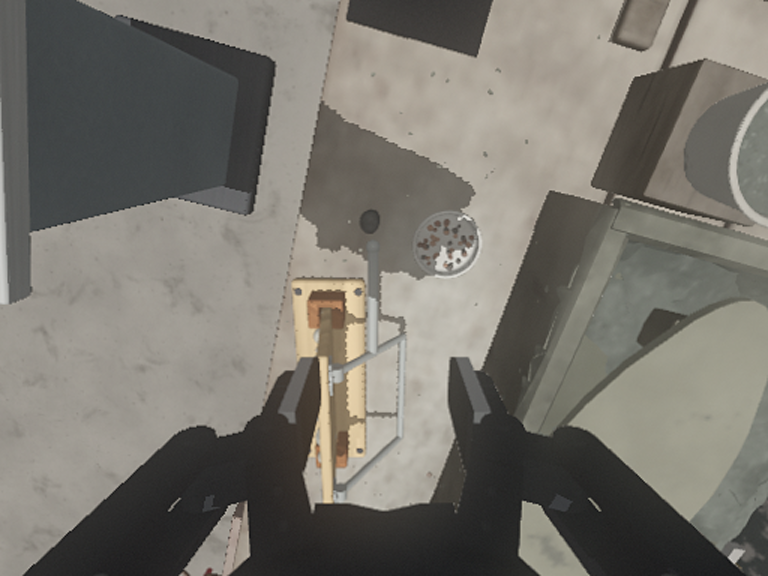

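The leg is open: the rod at (373,256) matches the prediction for 0.75 rad. Next I move over the board's middle, descend and grasp.

```bash
python3 -m crank '[[[-0.1467,-0.0536,0.015],[0.016,0.006,0],50],[[-0.1467,-0.0536,0.015],[0.016,0.006,0],50],[[-0.1467,-0.0536,0.015],[0.016,0.006,0],50],[[-0.1467,-0.0536,0.015],[0.016,0.006,0],50],[[-0.1467,-0.0536,0.015],[0.016,0.006,0],50],[[-0.1467,-0.0536,0.015],[0.016,0.006,0],50],[[-0.1467,-0.0536,0.015],[0.016,0.006,0],50]]'
python3 - <<'E'
from h import *
row(bw(0.001,0,.078),Rt(RK[2]))
E
```

```text
clock: 8.15
tcp_pos: [0.4489, -0.1483, 0.1837]
orientation: [0.611, 0.791, -0.003, -0.006]
force: [0.3, 0.1, 0.0]
grip_width: 0.0496
grip_force: 0.0
shift [-0.0047  0.0073  0.1321] turn [-0.0164 -0.007  -0.0009]
```

```bash
python3 -m crank '[[[-0.0047,0.0073,0.04],[-0.016,-0.007,0],50],[[-0.0047,0.0073,0.08],[-0.016,-0.007,0],50],[[-0.0047,0.0073,0.12],[-0.016,-0.007,0],50],[[-0.0047,0.0073,0.132],[-0.016,-0.007,0],50],[[-0.0047,0.0073,0.132],[-0.016,-0.007,0],50],[[-0.0047,0.0073,0.132],[-0.016,-0.007,0],50]]'
python3 -m crank '[[[0,0,0],[0,0,0],14],[[0,0,0],[0,0,0],14],[[0,0,0],[0,0,0],14],[[0,0,0],[0,0,0],14],[[0,0,0],[0,0,0],0],[[0,0,0],[0,0,0],0],[[0,0,0],[0,0,0],0],[[0,0,0],[0,0,0],0],[[0,0,0],[0,0,0],0],[[0,0,0],[0,0,0],0]]' 50
```

```text
clock: 8.75
tcp_pos: [0.4553, -0.1515, 0.0796]
orientation: [0.612, 0.791, -0.0, 0.001]
force: [0.1, -0.4, 0.5]
grip_width: 0.0505
grip_force: 0.0
clock: 9.75
tcp_pos: [0.452, -0.1523, 0.0788]
orientation: [0.613, 0.79, -0.003, -0.001]
force: [-5.7, -1.4, 7.8]
grip_width: 0.0073
grip_force: 48.9
```

```bash
python3 -m crank '[[[0,0,-0.02],[0,0,0],0],[[0,0,-0.05],[0,0,0],0],[[0,0,-0.09],[0,0,0],0],[[0,0,-0.14],[0,0,0],0],[[0,0,-0.18],[0,0,0],0],[[0,0,-0.18],[0,0,0],0],[[0,0,-0.18],[0,0,0],0]]'
cat >> h.py <<'E'
MAT=np.array([.445,.227,-.01])
def place(dz,h=.069,l=.365,bx=-.030):
    zb=np.array([np.sin(l)*np.cos(MAT[2]),np.sin(l)*np.sin(MAT[2]),np.cos(l)])
    return bw(bx,0,.0044+dz,MAT)+h*zb, Rt(MAT[2],l)
E
python3 - <<'E'
from h import *
row(*place(.10))
E
```

```text
clock: 10.45
tcp_pos: [0.454, -0.1513, 0.2221]
orientation: [0.612, 0.791, -0.0, 0.0]
force: [-0.9, 0.8, -3.3]
grip_width: 0.0071
grip_force: 49.3
shift [0.4624 0.1013 0.0662] turn [0.4622 0.0623 0.3318]
```

```bash
python3 -m crank '[[[0.02,0.004,0],[0,0,0],0],[[0.06,0.013,0],[0.05,0,0.04],0],[[0.11,0.024,0],[0.1,0.015,0.08],0],[[0.16,0.035,0.01],[0.15,0.02,0.11],0],[[0.21,0.046,0.02],[0.2,0.03,0.15],0],[[0.26,0.057,0.03],[0.26,0.035,0.19],0],[[0.31,0.068,0.04],[0.31,0.04,0.22],0],[[0.36,0.079,0.05],[0.36,0.05,0.26],0],[[0.41,0.09,0.06],[0.41,0.055,0.3],0],[[0.445,0.098,0.066],[0.45,0.06,0.32],0],[[0.46,0.101,0.066],[0.462,0.062,0.332],0],[[0.462,0.101,0.066],[0.462,0.062,0.332],0],[[0.462,0.101,0.066],[0.462,0.062,0.332],0],[[0.462,0.101,0.066],[0.462,0.062,0.332],0]]'
python3 - <<'E'
from h import *
row(*place(.10));row(*place(.005))
p,M=place(.10)
for n in['board','leg_foot','leg_hinge','leg_tab','mat']:
  o={c:imaging.tip_of(n,c)[:1] for c in['side','top']}
  o={c:v[0]['location'] for c,v in o.items() if v}
  print(n,*(tri(list(o.items())) if len(o)==2 else [o]))
snap('side','s4.png',(140,100,400,340),2.5)
E
```

```text
clock: 11.85
tcp_pos: [0.4394, 0.2255, 0.1693]
orientation: [0.699, 0.691, -0.128, -0.129]
force: [-0.2, -0.3, -2.3]
grip_width: 0.0069
grip_force: 49.6
shift [0.002  0.0004 0.0004] turn [ 0.0001  0.0006 -0.0017]
shift [0.0021 0.0428 0.1113] turn [ 0.0001  0.0006 -0.0017]
board [ 0.4504 -0.1459  0.0165] [np.float64(0.001114980846863761), np.float64(0.0011149808468638334)]
leg_foot [ 0.4834 -0.139   0.0387] [np.float64(0.02642790233793673), np.float64(0.0264279023379367)]
leg_hinge [ 0.4859 -0.1463  0.0292] [np.float64(0.024177206019109897), np.float64(0.02417720601910986)]
leg_tab {'side': [276.5, 200.1]}
mat [0.4436 0.2279 0.0115] [np.float64(0.0033142310366532646), np.float64(0.0033142310366532698)]
```

View pics/s4.png

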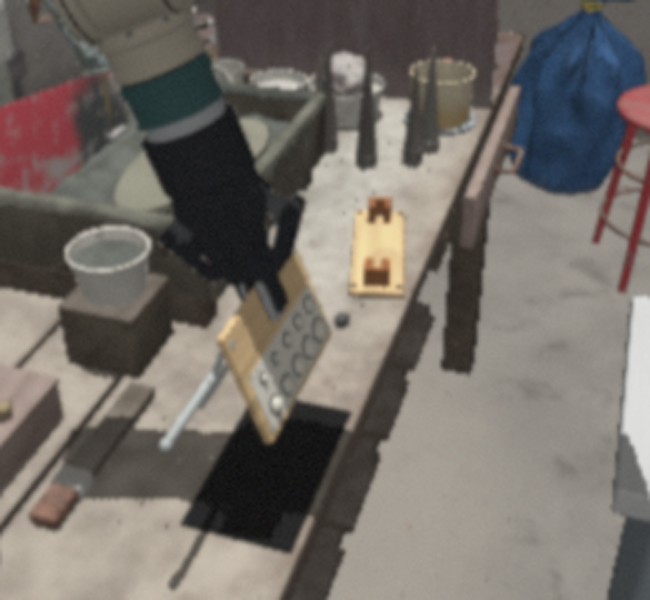

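The board is held leaning back over the mat. Its lower left corner is at crop (268,443), the tab ball at (165,445). I'll compare both with the model.

```bash
python3 - <<'E'
from h import *
s=status.get_obs();M=R.from_quat(s['orientation']).as_matrix()
Rb=np.column_stack([M[:,1],M[:,0],-M[:,2]]);o=s['tcp_pos']-.069*Rb[:,2]
f=lambda x,y,z:((proj('side',o+Rb@[x,y,z])-[140,100])*2.5).round(0)
print('corner bl',f(0,.075,0),'tl',f(0,.075,.1),'tr',f(0,-.075,.1))
for a in(.6,.75): print('ball',a,f(.009+.04*np.sin(a),.135,.085-.04*np.cos(a)))
print(o)
E
```

```text
corner bl [268. 443.] tl [218. 339.] tr [289. 238.]
ball 0.6 [173. 446.]
ball 0.75 [166. 442.]
[0.415  0.2268 0.1049]
```

All points match. Lowering.

```bash
python3 -m crank '[[[0.002,0.012,0.03],[0,0,0],0],[[0.002,0.024,0.062],[0,0,0],0],[[0.002,0.034,0.09],[0,0,0],0],[[0.002,0.040,0.105],[0,0,0],0],[[0.002,0.0428,0.1113],[0,0,0],0],[[0.002,0.0428,0.1113],[0,0,0],0],[[0.002,0.0428,0.1113],[0,0,0],0]]'
python3 - <<'E'
from h import *
row(*place(0));row(*place(-.001));print(status.get_obs()['force'])
E
```

```text
clock: 13.1
tcp_pos: [0.4407, 0.2285, 0.0748]
orientation: [0.699, 0.692, -0.127, -0.129]
force: [0.5, 0.0, -3.6]
grip_width: 0.0071
grip_force: 49.5
shift [-0.0018  0.0014  0.0075] turn [ 0.0021 -0.0005  0.    ]
shift [-0.0018  0.0018  0.0087] turn [ 0.0021 -0.0005  0.    ]
[ 0.5301  0.0418 -3.5908]
```

```bash
python3 -m crank '[[[0,0.001,0.002],[0.002,0,0],0],[[0,0.0015,0.004],[0.002,0,0],0],[[0,0.002,0.006],[0.002,0,0],0],[[0,0.002,0.006],[0.002,0,0],0],[[0,0.002,0.006],[0.002,0,0],0]]'
python3 -m crank '[[[0,0.0003,0.001],[0,0,0],0],[[0,0.0007,0.002],[0,0,0],0],[[0,0.0007,0.002],[0,0,0],0],[[0,0.0007,0.002],[0,0,0],0]]'
```

```text
clock: 13.6
tcp_pos: [0.4396, 0.2283, 0.0691]
orientation: [0.699, 0.692, -0.128, -0.13]
force: [-0.9, 1.3, -2.0]
grip_width: 0.0074
grip_force: 49.7
clock: 14.0
tcp_pos: [0.4394, 0.2284, 0.0689]
orientation: [0.699, 0.692, -0.128, -0.13]
force: [-2.7, 0.1, 7.7]
grip_width: 0.0072
grip_force: 51.0
```

Contact is at exactly the expected height. Releasing slowly and backing out along the tool axis.

```bash
python3 -m crank '[[[0,0,-0.001],[0,0,0],8],[[0,0,-0.001],[0,0,0],10],[[0,0,-0.001],[0,0,0],13],[[0,0,-0.001],[0,0,0],18],[[0,0,-0.001],[0,0,0],25],[[0,0,-0.001],[0,0,0],35],[[0,0,-0.001],[0,0,0],40],[[0,0,-0.001],[0,0,0],40]]' 20
python3 -m crank '[[[0,0,-0.02],[0,0,0],40],[[0,0,-0.06],[0,0,0],40],[[0,0,-0.11],[0,0,0],40],[[0,0,-0.16],[0,0,0],40],[[0,0,-0.2],[0,0,0],40],[[0,0,-0.2],[0,0,0],40]]'
python3 - <<'E'
from h import *
snap('side','s5.png',(140,100,400,340),2.5)
p,M=place(0);zb=-M[:,2];o=p-.069*zb;Rb=np.column_stack([M[:,1],M[:,0],zb])
f=lambda x,y,z:((proj('side',o+Rb@[x,y,z])-[140,100])*2.5).round(0)
print('bl',f(0,.075,0),'br',f(0,-.075,0),'tl',f(0,.075,.1),'tr',f(0,-.075,.1),'ball',f(.0363,.135,.0557))
E
```

```text
clock: 14.8
tcp_pos: [0.4399, 0.2282, 0.0679]
orientation: [0.699, 0.692, -0.128, -0.129]
force: [-1.2, -0.1, -0.3]
grip_width: 0.0401
grip_force: 0.0
clock: 15.4
tcp_pos: [0.5013, 0.2284, 0.2218]
orientation: [0.699, 0.692, -0.124, -0.127]
force: [0.2, 0.0, -0.4]
grip_width: 0.04
grip_force: 0.0
bl [272. 533.] br [329. 417.] tl [226. 440.] tr [291. 332.] ball [178. 538.]
```

View pics/s5.png

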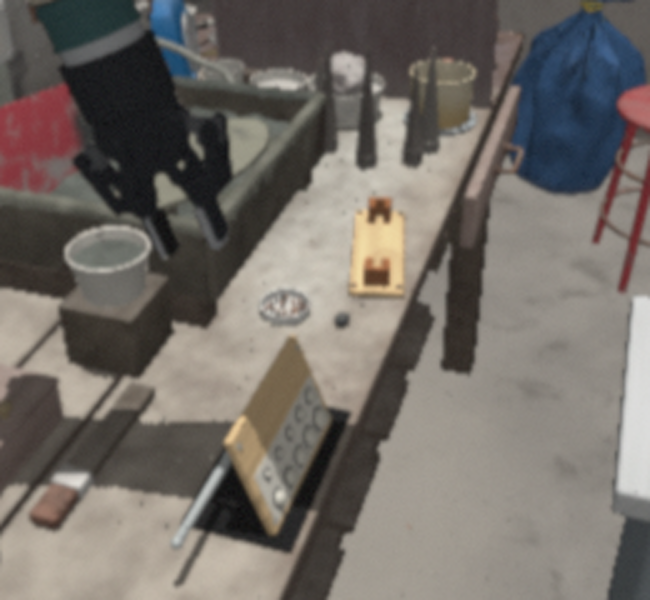

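The board stands leaning back on its leg in the middle of the mat. Its lower left corner is at (272,533) as predicted, the top corners are within about 8 crop pixels, and the bystanders haven't moved. Handing in.

```bash
python3 -c "
from h import *
print(status.get_obs()['dq'], ticket.finish_job())"
```

```text
the job is handed in; nothing more can be done
[ 0.0059  0.0239 -0.0813 -0.0152  0.002   0.0005] None
```

The job is handed in: leg opened to its stop, board standing on it in the middle of the mat, face to the robot, gripper clear and bystanders unmoved in the last picture; the judge returned no verdict.

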